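# Seat a model shop roof in the gluing jig

### The job

Pick up the cast flat roof and lay it flat on the plywood jig, its water-tank end towards the aluminium end stop, and push it fully home: one long edge touching both steel dowels and the tank end touching the stop. Only then swing the dark wooden turn button fully over the roof's edge, square to it, let go, and leave the roof home and the other things on the bench where they are.

Things in the scene. Friction and masses are not known exactly. Their poses are not given: they have to be found in the camera images.
- roof: Loose cast plaster roof of a model shop, 0.25 to 0.42 kg: slab 90 (x) by 150 (y) by 10 thick; in the middle of its top an upright stair-head block, 26 (x) by 32 (y), rising 40 above the slab (good to grip); a small round water tank, 18 across, 16 high, near its +y end. Origin: centre of the slab's underside; z up. It starts flat on the bench.
- jig: Plywood jig board fixed to the bench, 18 thick, x -110 to +75, y -130 to +115. Origin: at bench height, below the centre of the fully seated roof (roof origin then at jig x 0, y 0, z +18, axes parallel). The roof's +x long edge rests against two dowels, line x +45; its +y (tank) end against the end stop, face y +75. The turn button's round boss, 18 across, is at x -73, y -55.
- button (a joint): Turn button: dark wooden bar 16 wide, 8 thick, reaching 62 from a vertical pivot, underside 12.5 above the board (2.5 above the slab). At 0 it points along the jig's -y; at 1.57, its end stop, along the jig's +x over the roof's near edge (fully over). Anticlockwise from above is positive. Starts open, -0.5 to 0; stays where left; about 1 N at the post moves it.
- button_pivot (a point): Point on the turn button's vertical pivot axis, at the bar's upper face, 38.5 above the bench: jig x -73, y -55.
- button_post_top (a point): Top centre of the upright round steel post, 12 in diameter and 30 high, that stands on the bar 42 from the pivot; grip or push it to turn the button. Its top is 68.5 above the bench.
- paint_jar: Bystander: small paint jar, 44 across and 55 high. Origin: centre of its foot.
- glue: Bystander: white glue bottle, 48 across and 120 high. Origin: centre of its foot.
- crate: Bystander: miniature slatted crate, 60 by 80 by 35 high. Origin: centre of its underside.
- roof_tank (a point): Top centre of the water tank on the roof: roof x +18, y +54, 26 above the slab's underside.
- dowel_a (a point): Top centre of one upright steel dowel, 10 in diameter, 15 high above the board: jig x +50, y -45, z +33.
- dowel_b (a point): Top centre of the other, identical dowel: jig x +50, y +45, z +33.
- stop_face (a point): Upper middle of the face that the roof's end touches, on the aluminium end stop, a block 44 (x) by 18 (y), 15 high above the board: jig x 0, y +75, z +33.
Not all that is in view belongs to the job. Of the things like the roof, leave any that is pink or turquoise; of the rest the larger one is meant.

How it is judged (in metres and radians):
On the way, in this order (a step that is already met when the one before it is completed fails the run):
1. the roof lies flat on the jig board, tank end to the stop, home against both dowels and the end stop (x of roof in the frame of jig between -0.002 and 0.002 m and y of roof in the frame of jig between -0.002 and 0.002 m and z of roof in the frame of jig between 0.016 and 0.02 m and angle between roof's own z axis and vertical below 0.03 rad and angle between the x axis of roof and the x axis of jig, either way round below 0.02 rad and y of roof_tank in the frame of jig above 0.03 m), for 0.2 s.
2. the turn button is swung fully over the roof's edge (value of joint button above 1.4 rad), for 0.2 s.
At the end, for the whole second after the job is handed in: The roof is at rest, released, flat on the board (within 2 mm in height, 0.03 rad), its x and y axes along the jig's, within 2 mm of touching the dowel line and the end stop and within 0.02 rad of parallel, tank at the stop's end; the turn button is past 1.40 rad; bystanders moved less than 20 mm (all of step 1 and value of joint button above 1.4 rad and linear speed of roof below 0.01 m/s and contact force between the fingers and roof below 0.1 N).
It fails at once if a bystander (paint jar, glue bottle or crate) is shifted by more than 20 mm (distance of any of paint_jar, glue, crate from where it was at the start of the episode above 0.02 m).
It also fails if it takes over 72 s, if anything falls off the work surface, if the arm or the gripper's body presses on something with over 40 N, if the wrist force passes 120 N, or if a joint passes its speed limit or range.

### The arm

A 6-joint arm with a two-finger parallel gripper is mounted at the origin on the work surface. World frame = base frame: x ahead of the robot, y to its left, z up, the work surface at z = 0. Lengths are in m, angles in degrees, forces in N, time in s.
With the tool pointing down it reaches from about 0.25 to 0.725 m from the base axis. Payload 9.7 kg.
Tool frame: the origin (TCP) lies at the very end of the fingers, on their centre line; the grasp point (between the pads) lies 19 mm behind it; z points along the fingers, y is the direction in which the jaws open and shut (so a half turn about z gives the same grasp; the last joint's range is limited). The gripper opens to 85 mm and grips with 20 to 120 N. Pads are 22 mm wide; open, the fingers measure 114 mm over their backs; the gripper's body (76 mm by 85 mm) begins 54 mm behind the grasp point. The pads swing forward as they close: fully open they stand 13 mm farther back than shut.
Start: joints at [75.516, 4.979, 10.078, 95.1, 0, 90], TCP at [0.138, 0.533, 0.231] pointing down, gripper open.
Joint ranges: [-179.16, 179.16], [-48.56, 103.87], [-65.8, 70.77], [-126.05, 130.52], [-82.76, 87.17], [-180, 180]. Speed limits (degrees/s): [127.2, 127.2, 147.25, 180, 180, 180].

### API

Orientations are given as [roll, pitch, yaw] about the fixed x, y, z axes, in that order (R = Rz(yaw) Ry(pitch) Rx(roll)).
In Python, from workcell import bot gives the robot as it stands.
- The arm moves only by the shell command python3 -m pendant 'ROWS' [FORCE]. ROWS is JSON, a list that holds one entry, the list of rows, each a list of 7 numbers: the shift along the tool's x, y, z in cm, then the turn, a rotation vector about the tool's x, y, z in rad, then the opening in per cent of the stroke, from 0 (shut) to 100 (fully open). In form: [[[dx, dy, dz, ax, ay, az, gripper], ...]]. A call has 1 to 5 rows; each row shifts and turns the pose as measured when the row begins, along the tool's axes as they then stand; what a row does not reach is not made up. A row lasts 1/12 s, in which the tool goes at most 41.7 mm and 7.16 degrees, less where a joint would pass 70% of its speed; a pose out of reach is approached as far as the arm can. A call with a gripper value outside its range is refused whole. The fingers move at their own pace and stop on an object; FORCE is the grip in N (left out, the last holds). Time passes only in rows, so rows that do not move let the fingers close. It gives the time, the measured TCP pose, the force and the opening at its end, in the units of the state.
- bot.get_obs(): the state, without advancing time (a new reading comes with each control period).
- bot.camera(name): name is "scene" or "top"; returns the picture (384x512x3 uint8, red, green, blue); there is no depth.
- bot.get_calibration(name): a dict with "intrinsics" (3x3 intrinsics, pixels), "D" ([k1, k2, p1, p2, k3] as OpenCV has them; the pictures are not rectified), "pose" (4x4, takes a point from camera to world coordinates). Camera axes: x right, y down, z forward; pixel columns grow to the right and rows downward; lengths in m; the calibration is good to about 2 mm. A picture is of the moment at which its call begins. get_calibration takes no time and is no camera call.
- bot.job_done(): hands the job in, once; it reports no verdict.
Trained networks look in the newest picture that a camera, given by its name, has taken for a name from the list of things; names that differ only in an ending like _2 or _b are one class to them, and where a whole thing is asked for, a point or a joint stands for the part that bears it (a point fixed in the world has none). Each returns a list of dicts, best first, with "confidence" (0 to 1); they miss things now and then, are a little off and sometimes report something else, mostly with a low value. They report only what shows in the picture. A call takes as long as a camera call. They do not tell look-alikes from the thing itself.
- bot.masks_of(camera, thing): "pixels" (384x512 bool, what is visible of it) and "extent" ([left, top, right, bottom] in pixels, round what is visible of it).
- bot.mark_of(camera, thing): "uv" ([column, row] in pixels: a listed point, or the origin of a listed thing).
The state is a dict: "time": time; "q": joint angles; "qd": joint speeds; "joint_efforts": joint torques, N m; "ee_pos": TCP position; "tcp_rot": TCP orientation; "wrist_force": force on the tool from outside, world axes, zero at the start; "torque": the same for the moment, N m; "opening": finger opening in m.
Only numpy, scipy, OpenCV 4.12 (cv2) and the standard library are available. Lean on these libraries where they do the work, as an engineer would, in place of code of your own. Each camera call takes 0.05 s, during which the arm holds its last target. There are 200 camera calls.

## Working session

There is one attempt and no reset: what is moved stays moved. The work goes in short steps, Python scripts to look and compute and a shell command to move; the robot and the scene stay as the last step left them, time stands still between calls to the robot, and variables do not carry over. Pictures are saved under pics/ and viewed, about 8 in all and at most 12, crops included, and the job is handed in when it is done.

```bash
mkdir -p pics; ls; python3 - <<'E'
from workcell import bot
import cv2,numpy as np
o=bot.get_obs(); print(o['time'],o['ee_pos'],o['tcp_rot'],o['opening'])
ims=[]
for c in ['scene','top']:
    im=bot.camera(c); cv2.imwrite(f'pics/{c}0.png',im[:,:,::-1])
    k=bot.get_calibration(c); print(c,np.round(k['pose'],3).tolist(),np.round(k['intrinsics'],1).tolist(),np.round(k['D'],3))
    for t in ['roof','jig','button_pivot','button_post_top','paint_jar','glue','crate','roof_tank','dowel_a','dowel_b','stop_face']:
        print(c,t,[(np.round(d['uv'],1).tolist(),round(d['confidence'],2)) for d in bot.mark_of(c,t)])
E
```

```text
pics
0.0 [0.13750435 0.53228994 0.23057308] [-1.79922367e+02  5.06288858e-04  1.65516845e+02] 0.0857350609949614
scene [[-0.69, 0.401, -0.602, 1.255], [0.723, 0.373, -0.581, 0.68], [-0.008, -0.837, -0.548, 0.707], [0.0, 0.0, 0.0, 1.0]] [[353.0, 0.0, 254.3], [0.0, 353.0, 190.8], [0.0, 0.0, 1.0]] [0.037 0.    0.    0.    0.   ]
scene roof [([224.5, 177.9], 0.84), ([263.1, 166.0], 0.82), ([202.4, 157.6], 0.81), ([249.6, 187.2], 0.69), ([188.6, 192.1], 0.51)]
scene jig [([261.6, 220.8], 0.87)]
scene button_pivot [([260.3, 195.5], 0.87)]
scene button_post_top [([250.0, 186.6], 0.49)]
scene paint_jar [([190.5, 216.8], 0.52)]
scene glue [([152.6, 184.5], 0.93), ([248.1, 186.5], 0.29)]
scene crate [([379.8, 228.3], 0.64)]
scene roof_tank [([230.9, 184.2], 0.98), ([183.8, 192.7], 0.78), ([273.9, 171.5], 0.67), ([192.7, 157.0], 0.55)]
scene dowel_a [([237.8, 217.3], 0.9), ([263.5, 226.6], 0.78)]
scene dowel_b [([237.8, 217.3], 0.9), ([263.5, 226.6], 0.78)]
scene stop_face [([281.3, 226.8], 0.87)]
top [[-0.078, -0.976, 0.205, 0.26], [-0.997, 0.076, -0.014, 0.006], [-0.002, -0.205, -0.979, 1.364], [0.0, 0.0, 0.0, 1.0]] [[476.6, 0.0, 255.7], [0.0, 476.6, 194.7], [0.0, 0.0, 1.0]] [-0.162  0.     0.     0.     0.   ]
top roof [([319.6, 158.7], 0.81), ([306.2, 267.1], 0.67), ([318.2, 209.4], 0.64), ([390.1, 218.2], 0.64)]
top jig [([225.9, 179.9], 0.57)]
top button_pivot [([246.3, 194.7], 0.9)]
top button_post_top [([259.5, 189.7], 0.41)]
top paint_jar [([287.2, 128.1], 0.6)]
top glue [([365.8, 131.6], 0.75), ([225.3, 181.6], 0.22)]
top crate [([125.5, 275.1], 0.57), ([233.0, 155.5], 0.53)]
top roof_tank [([288.3, 263.1], 0.84), ([395.6, 203.5], 0.74), ([315.1, 146.7], 0.63), ([301.7, 196.0], 0.57)]
top dowel_a [([206.2, 162.1], 0.97), ([234.1, 159.3], 0.84)]
top dowel_b [([206.2, 162.1], 0.97), ([234.1, 159.3], 0.84)]
top stop_face [([199.1, 178.4], 0.68)]
```

```bash
python3 - <<'E'
import cv2
im=cv2.imread('pics/top0.png')[100:310,90:420]; cv2.imwrite('pics/a.png',cv2.resize(im,None,fx=2.4,fy=2.4,interpolation=2))
im=cv2.imread('pics/scene0.png')[100:280,110:430]; cv2.imwrite('pics/b.png',cv2.resize(im,None,fx=2.5,fy=2.5,interpolation=2))
E
```

```text
(no output)
```

View pics/a.png

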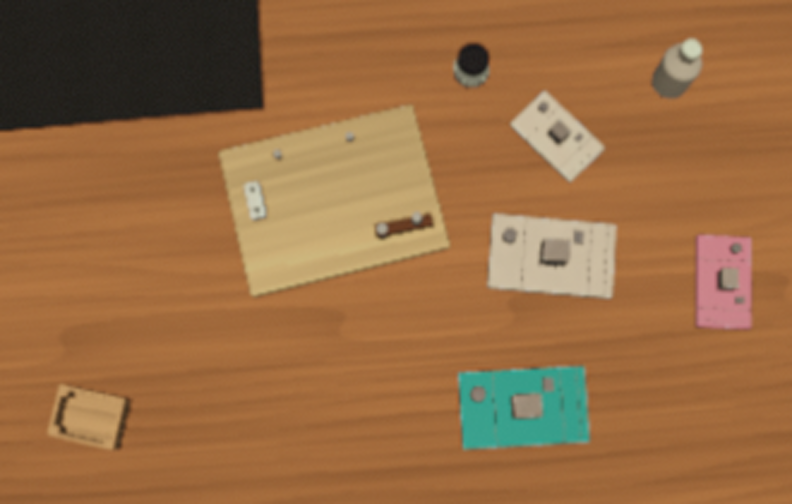

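View pics/b.png

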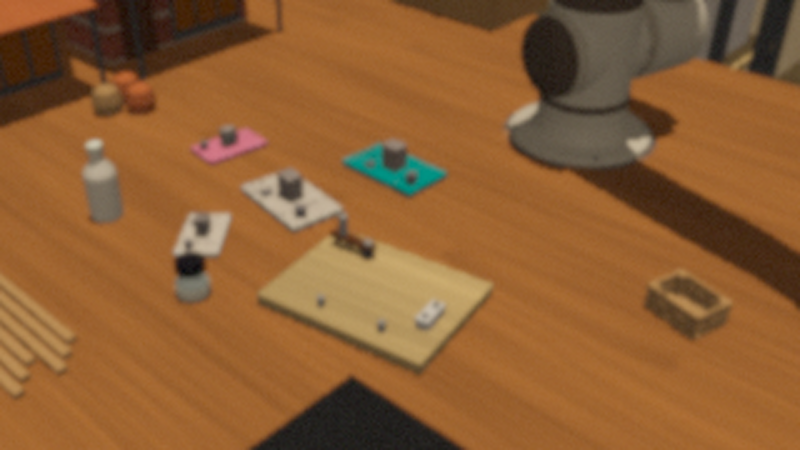

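The top view shows the meant roof (cream, larger) near pixel (320,206) with its tank at (302,198), to the left. The jig's stop is at (196,183) and its dowels at (206,164) and (236,157). The button is open, and the tanks and ends line up with only a small turn. The smaller cream roof at (322,155) and the pink and turquoise ones are decoys.

```bash
cat > h.py <<'E'
from workcell import bot
import cv2,numpy as np
from scipy.optimize import least_squares,minimize
CAL={c:bot.get_calibration(c) for c in('scene','top')}
def proj(c,P):
    k=CAL[c];T=np.linalg.inv(np.array(k['pose']))
    return cv2.projectPoints(np.array(P,float).reshape(-1,3),cv2.Rodrigues(T[:3,:3])[0],T[:3,3],np.array(k['intrinsics']),np.array(k['D'],float))[0].reshape(-1,2)
def pt(p,P,z0=0):
    c,s=np.cos(p[2]),np.sin(p[2]);P=np.array(P,float).reshape(-1,3)
    return np.c_[p[0]+c*P[:,0]-s*P[:,1],p[1]+s*P[:,0]+c*P[:,1],P[:,2]+z0]
def box(x0,x1,y0,y1,z0,z1): return [(x,y,z) for x in(x0,x1) for y in(y0,y1) for z in(z0,z1)]
a=np.linspace(0,6.28,13)[:12]
ROOF=[box(-.045,.045,-.075,.075,0,.01),box(-.013,.013,-.016,.016,.01,.05),[(.018+.009*np.cos(t),.054+.009*np.sin(t),z) for t in a for z in(.01,.026)]]
JIG=[box(-.11,.075,-.13,.115,0,.018)]
def sil(c,p,parts,z0,s=8):
    m=np.zeros((384*s//2,512*s//2),np.uint8)
    for q in parts:
        h=cv2.convexHull(((proj(c,pt(p,q,z0))+.5)*s/2-.5).astype(np.float32))
        cv2.fillPoly(m,[np.round(h*16).astype(np.int32)],255,shift=4)
    return cv2.resize(m,(512,384),interpolation=cv2.INTER_AREA)/255.
def fit(p0,parts,z0,masks,size=(.01,.01,.05)):
    size=np.array(size)
    f=lambda d:sum(np.abs(sil(c,p0+d*size,parts,z0)-m).sum() for c,m in masks.items())
    r=minimize(f,np.zeros(3),method='Nelder-Mead',options=dict(initial_simplex=np.vstack([np.zeros(3),np.eye(3)])-.25,maxiter=120))
    return p0+r.x*size,r.fun
def mask_near(c,t,uv):
    best=None
    for d in bot.masks_of(c,t):
        e=d['extent'];cx=np.hypot((e[0]+e[2])/2-uv[0],(e[1]+e[3])/2-uv[1])
        if best is None or cx<best[0]:best=(cx,d)
    return (best[1]['pixels'].astype(float),best[0],best[1]['confidence']) if best else None
def ray(c,uv,z):
    k=CAL[c];T=np.array(k['pose']);u=cv2.undistortPoints(np.array([[uv]],float),np.array(k['intrinsics']),np.array(k['D'],float))[0,0]
    d=T[:3,:3]@[u[0],u[1],1];return T[:3,3]+d*(z-T[2,3])/d[2]
E
cat > m1.py <<'E'
from h import *
for c in('scene','top'): bot.camera(c)
J={'scene':[((237.8,217.3),(.05,-.045,.033)),((263.5,226.6),(.05,.045,.033)),((281.3,226.8),(0,.075,.033)),((260.3,195.5),(-.073,-.055,.0385))],
'top':[((206.2,162.1),(.05,.045,.033)),((234.1,159.3),(.05,-.045,.033)),((199.1,178.4),(0,.075,.033)),((246.3,194.7),(-.073,-.055,.0385))]}
for c in J:
    for uv,P in J[c]: print(c,P,ray(c,uv,P[2]).round(4))
p0=np.array([*ray('top',(222,178),0)[:2],.2])
res=lambda p,cs:np.concatenate([(proj(c,pt(p,[P]))[0]-uv) for c in cs for uv,P in J[c]])
for cs in(['scene','top'],['scene'],['top']):
    r=least_squares(res,p0,args=(cs,),loss='soft_l1');print('jig marks',cs,r.x.round(4),r.fun.round(1))
    pj=r.x if len(cs)==2 else pj
ms={}
for c in('scene','top'):
    m,d,cf=mask_near(c,'jig',proj(c,pt(pj,[(-.02,0,.018)]))[0]);print(d,cf,m.sum());ms[c]=m
for k in(['scene','top'],['scene'],['top']): print('jig mask',k,fit(pj,JIG,0,{c:ms[c] for c in k}))
pr=np.array([*ray('top',(319,209),0)[:2],-.03]);print(pr)
ms={}
for c in('scene','top'):
    m,d,cf=mask_near(c,'roof',proj(c,pt(pr,[(0,0,.01)]))[0]);print(d,cf,m.sum());ms[c]=m
for k in(['scene','top'],['scene'],['top']): print('roof mask',k,fit(pr,ROOF,0,{c:ms[c] for c in k}))
for n,uvs in dict(roof=[(224.5,177.9)],roof_tank=[(230.9,184.2)]).items(): print(n,ray('scene',uvs[0],0 if n=='roof' else .026),ray('top',(318.2,209.4) if n=='roof' else (301.7,196),0 if n=='roof' else .026))
b=[(bot.mark_of('top','button_post_top')),bot.mark_of('scene','button_post_top')]
print([[ (ray(c,d['uv'],.0685).round(4),d['confidence']) for d in l] for c,l in zip(('top','scene'),b)])
E
python3 m1.py
```

```text
scene (0.05, -0.045, 0.033) [0.6579 0.0318 0.033 ]
scene (0.05, 0.045, 0.033) [0.6369 0.1216 0.033 ]
scene (0, 0.075, 0.033) [0.601  0.1613 0.033 ]
scene (-0.073, -0.055, 0.0385) [0.5264 0.0058 0.0385]
top (0.05, 0.045, 0.033) [0.6457 0.1224 0.033 ]
top (0.05, -0.045, 0.033) [0.6477 0.041  0.033 ]
top (0, 0.075, 0.033) [0.5987 0.1455 0.033 ]
top (-0.073, -0.055, 0.0385) [0.539  0.0133 0.0385]
jig marks ['scene', 'top'] [0.601  0.075  0.1055] [ 1.4  0.1 -1.2  1.9 -1.3 -2.9 -0.1  1.7 -0.9  0.   1.7 -2.7 -1.3  2.
  0.4  1.7]
jig marks ['scene'] [0.5973 0.0737 0.1228] [ 2.  -0.3 -0.3  1.1 -0.6 -3.8 -0.1  1.1]
jig marks ['top'] [0.603  0.0744 0.1016] [-0.7 -0.8  1.9 -3.3 -1.1  1.2  0.5  1. ]
5.0633037408781165 0.92 2937.0
7.002715716656078 0.93 5290.0
jig mask ['scene', 'top'] (array([0.60186123, 0.07365832, 0.16851142]), np.float64(303.9019607843137))
jig mask ['scene'] (array([0.59978451, 0.06877093, 0.15957311]), np.float64(156.99607843137252))
jig mask ['top'] (array([0.60129925, 0.07387229, 0.16557686]), np.float64(90.62745098039215))
[ 0.48813312 -0.19445648 -0.03      ]
3.7829858734500066 0.74 569.0
4.601090462168945 0.6 1609.0
roof mask ['scene', 'top'] (array([ 0.49537545, -0.19638209, -0.16862093]), np.float64(99.13333333333333))
roof mask ['scene'] (array([ 0.49381263, -0.20055939, -0.20153955]), np.float64(37.39999999999999))
roof mask ['top'] (array([ 0.49546647, -0.19596234, -0.16727538]), np.float64(48.21176470588235))
roof [ 0.48953645 -0.21769936  0.        ] [ 0.48714139 -0.1919974   0.        ]
roof_tank [ 0.53169846 -0.13481609  0.026     ] [ 0.52543947 -0.14484428  0.026     ]
[[(array([ 0.5367, -0.034 ,  0.0685]), 0.58), (array([ 0.684 , -0.3481,  0.0685]), 0.46)], [(array([ 0.5313, -0.0351,  0.0685]), 0.68)]]
```

```bash
cat > plan.py <<'E'
import sys,json,numpy as np
from workcell import bot
from scipy.spatial.transform import Rotation as R
# plan.py x y z yaw n grip : suggest n rows to a tool-down pose
x,y,z,yaw,n,g=map(float,sys.argv[1:7]);n=int(n)
o=bot.get_obs();p0=np.array(o['ee_pos']);r0=R.from_euler('xyz',o['tcp_rot'],degrees=True)
p1=np.array([x,y,z]);r1=R.from_euler('xyz',[180,0,yaw],degrees=True)
w=(r0.inv()*r1).as_rotvec()
print('shift tool cm',(r0.inv().apply(p1-p0)*100).round(2),'rotvec',w.round(3),'dist/row',np.linalg.norm(p1-p0)/n*1000,'deg/row',np.degrees(np.linalg.norm(w))/n)
rows=[]
for i in range(n):
    d=(r0*R.from_rotvec(w*i/n)).inv().apply(p1-p0)*100/n
    rows.append([*d.round(2).tolist(),*(w/n).round(3).tolist(),g])
for i in range(0,n,5): print(json.dumps([rows[i:i+5]]))
E
python3 plan.py 0.4955 -0.196 0.2 80.4 25 100
```

```text
shift tool cm [-52.88 -61.58   3.13] rotvec [0.    0.    1.486] dist/row 32.49213869683296 deg/row 3.4046779296419594
[[[-2.12, -2.46, 0.13, 0.0, 0.0, 0.059, 100.0], [-2.26, -2.33, 0.13, 0.0, 0.0, 0.059, 100.0], [-2.39, -2.2, 0.13, 0.0, 0.0, 0.059, 100.0], [-2.52, -2.05, 0.13, 0.0, 0.0, 0.059, 100.0], [-2.64, -1.9, 0.13, 0.0, 0.0, 0.059, 100.0]]]
[[[-2.74, -1.74, 0.13, 0.0, 0.0, 0.059, 100.0], [-2.84, -1.57, 0.13, 0.0, 0.0, 0.059, 100.0], [-2.93, -1.4, 0.13, 0.0, 0.0, 0.059, 100.0], [-3.01, -1.22, 0.13, 0.0, 0.0, 0.059, 100.0], [-3.08, -1.04, 0.13, 0.0, 0.0, 0.059, 100.0]]]
[[[-3.13, -0.86, 0.13, 0.0, 0.0, 0.059, 100.0], [-3.18, -0.67, 0.13, 0.0, 0.0, 0.059, 100.0], [-3.21, -0.48, 0.13, 0.0, 0.0, 0.059, 100.0], [-3.23, -0.29, 0.13, 0.0, 0.0, 0.059, 100.0], [-3.25, -0.1, 0.13, 0.0, 0.0, 0.059, 100.0]]]
[[[-3.25, 0.1, 0.13, 0.0, 0.0, 0.059, 100.0], [-3.23, 0.29, 0.13, 0.0, 0.0, 0.059, 100.0], [-3.21, 0.48, 0.13, 0.0, 0.0, 0.059, 100.0], [-3.18, 0.67, 0.13, 0.0, 0.0, 0.059, 100.0], [-3.13, 0.86, 0.13, 0.0, 0.0, 0.059, 100.0]]]
[[[-3.07, 1.04, 0.13, 0.0, 0.0, 0.059, 100.0], [-3.01, 1.22, 0.13, 0.0, 0.0, 0.059, 100.0], [-2.93, 1.4, 0.13, 0.0, 0.0, 0.059, 100.0], [-2.84, 1.57, 0.13, 0.0, 0.0, 0.059, 100.0], [-2.74, 1.74, 0.13, 0.0, 0.0, 0.059, 100.0]]]
```

```bash

python3 -m pendant '[[[-2.1,-2.5,0,0,0,0.06,100],[-2.3,-2.3,0,0,0,0.06,100],[-2.4,-2.2,0,0,0,0.06,100],[-2.5,-2,0,0,0,0.06,100],[-2.6,-1.9,0,0,0,0.06,100]]]' 40
python3 -m pendant '[[[-2.7,-1.7,0,0,0,0.06,100],[-2.8,-1.6,0,0,0,0.06,100],[-2.9,-1.4,0,0,0,0.06,100],[-3,-1.2,0,0,0,0.06,100],[-3.1,-1,0,0,0,0.06,100]]]'
python3 -m pendant '[[[-3.1,-0.9,0,0,0,0.06,100],[-3.2,-0.7,0,0,0,0.06,100],[-3.2,-0.5,0,0,0,0.06,100],[-3.2,-0.3,0,0,0,0.06,100],[-3.2,-0.1,0,0,0,0.06,100]]]'
python3 -m pendant '[[[-3.2,0.1,0.1,0,0,0.06,100],[-3.2,0.3,0.1,0,0,0.06,100],[-3.2,0.5,0.1,0,0,0.06,100],[-3.2,0.7,0.1,0,0,0.06,100],[-3.1,0.9,0.1,0,0,0.06,100]]]'
python3 plan.py 0.4955 -0.196 0.2 80.4 5 100
```

```text
time: 2.02
ee_pos: [0.2084, 0.386, 0.2281]
tcp_rot: [-179.8, -0.0, 148.1]
wrist_force: [0.6, -0.5, 0.5]
opening: 0.0858
time: 2.43
ee_pos: [0.2789, 0.2333, 0.2286]
tcp_rot: [-180.0, 0.0, 130.2]
wrist_force: [0.9, 0.0, -0.2]
opening: 0.0854
time: 2.85
ee_pos: [0.346, 0.078, 0.2301]
tcp_rot: [179.7, 0.0, 112.2]
wrist_force: [1.4, 0.1, -0.1]
opening: 0.0856
time: 3.27
ee_pos: [0.4128, -0.0787, 0.2268]
tcp_rot: [179.4, -0.0, 94.0]
wrist_force: [-0.1, 1.5, -0.6]
opening: 0.0854
shift tool cm [-12.28   7.39   2.75] rotvec [ 0.01  -0.002  0.238] dist/row 29.192536360836694 deg/row 2.731764404396965
[[[-2.46, 1.48, 0.55, 0.002, -0.0, 0.048, 100.0], [-2.38, 1.59, 0.55, 0.002, -0.0, 0.048, 100.0], [-2.3, 1.71, 0.55, 0.002, -0.0, 0.048, 100.0], [-2.22, 1.82, 0.54, 0.002, -0.0, 0.048, 100.0], [-2.13, 1.92, 0.54, 0.002, -0.0, 0.048, 100.0]]]
```

```bash

python3 -m pendant '[[[-2.4,1.5,0.6,0,0,0.048,100],[-2.4,1.6,0.6,0,0,0.048,100],[-2.3,1.7,0.6,0,0,0.048,100],[-2.2,1.8,0.5,0,0,0.048,100],[-2.1,1.9,0.5,0,0,0.048,100]]]'
python3 plan.py 0.4955 -0.196 0.1 80.4 5 100
```

```text
time: 3.68
ee_pos: [0.497, -0.205, 0.2003]
tcp_rot: [179.2, -0.1, 79.3]
wrist_force: [0.8, 0.2, 0.6]
opening: 0.0857
shift tool cm [ 0.83 -0.46 10.02] rotvec [ 0.014 -0.002 -0.019] dist/row 20.13546678768528 deg/row 0.27755397785110253
[[[0.17, -0.09, 2.0, 0.003, -0.0, -0.004, 100.0], [0.17, -0.09, 2.0, 0.003, -0.0, -0.004, 100.0], [0.17, -0.08, 2.0, 0.003, -0.0, -0.004, 100.0], [0.17, -0.07, 2.01, 0.003, -0.0, -0.004, 100.0], [0.17, -0.07, 2.01, 0.003, -0.0, -0.004, 100.0]]]
```

```bash

python3 -m pendant '[[[0.2,-0.1,2,0.003,0,-0.004,100],[0.2,-0.1,2,0.003,0,-0.004,100],[0.2,-0.1,2,0.003,0,-0.004,100],[0.1,-0.1,2,0.003,0,-0.004,100],[0.1,0,1.8,0.003,0,-0.004,100]]]'
python3 -m pendant '[[[0,0,0,0,0,0,100]]]'
python3 - <<'E'
from h import *
for c in('top','scene'):
    im=bot.camera(c);u,v=proj(c,[[.4955,-.196,.05]])[0].astype(int)
    print(c,u,v);cv2.imwrite(f'pics/g_{c}.png',cv2.resize(im[v-60:v+60,u-70:u+70,::-1],None,fx=5,fy=5,interpolation=2))
a,b=[cv2.imread(f'pics/g_{c}.png') for c in('top','scene')]
cv2.imwrite('pics/g.png',cv2.resize(np.hstack([a,b]),None,fx=.57,fy=.57,interpolation=3))
E
python3 plan.py 0.4955 -0.196 0.02 80.4 4 100
```

```text
time: 4.1
ee_pos: [0.4993, -0.203, 0.0991]
tcp_rot: [179.9, -0.0, 79.9]
wrist_force: [0.4, -0.1, -0.7]
opening: 0.0855
time: 4.18
ee_pos: [0.4977, -0.2023, 0.0953]
tcp_rot: [-179.8, -0.1, 79.9]
wrist_force: [-0.7, 0.3, -1.1]
opening: 0.0853
top 321 203
scene 226 169
shift tool cm [ 0.6  -0.47  7.89] rotvec [ 0.001 -0.001 -0.009] dist/row 19.826504458564038 deg/row 0.12891040255268135
[[[0.15, -0.12, 1.97, 0.0, -0.0, -0.002, 100.0], [0.15, -0.12, 1.97, 0.0, -0.0, -0.002, 100.0], [0.15, -0.12, 1.97, 0.0, -0.0, -0.002, 100.0], [0.15, -0.11, 1.97, 0.0, -0.0, -0.002, 100.0]]]
```

View pics/g.png

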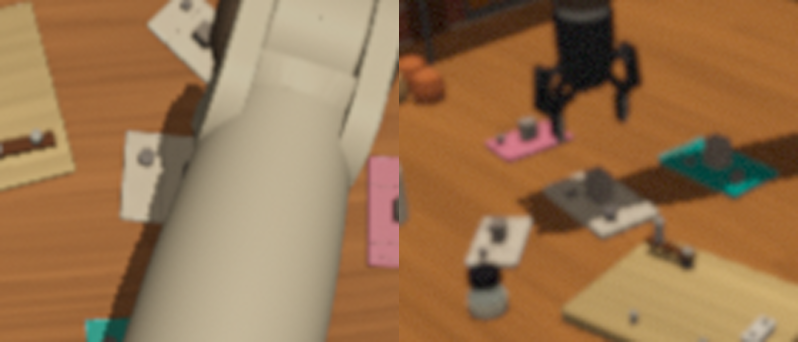

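The arm hides part of the roof in the top view. In the scene view the stair-head block is at about (226,174), where I expected it, so I'm descending.

```bash

python3 -m pendant '[[[0.2,-0.1,2,0,0,-0.002,100],[0.2,-0.1,2,0,0,-0.002,100],[0.1,-0.1,1.6,0,0,-0.002,100],[0.1,-0.1,0,0,0,-0.002,100]]]'
python3 plan.py 0.4955 -0.196 0.02 80.4 2 100
```

```text
time: 4.62
ee_pos: [0.5002, -0.1979, 0.0495]
tcp_rot: [179.3, 0.1, 80.3]
wrist_force: [-0.8, 0.6, -0.4]
opening: 0.0854
shift tool cm [ 0.11 -0.54  2.94] rotvec [ 0.013  0.001 -0.001] dist/row 14.950657709940225 deg/row 0.37572611422686814
[[[0.05, -0.27, 1.47, 0.006, 0.001, -0.001, 100.0], [0.05, -0.26, 1.47, 0.006, 0.001, -0.001, 100.0]]]
```

```bash

python3 -m pendant '[[[0.05,-0.4,1.5,0.006,0,0,100],[0.05,-0.4,1.4,0.006,0,0,100],[0,0,0,0,0,0,100]]]'
python3 plan.py 0.4955 -0.196 0.02 80.4 2 100
```

```text
time: 4.87
ee_pos: [0.4951, -0.1964, 0.0252]
tcp_rot: [179.6, 0.2, 80.3]
wrist_force: [0.7, 0.4, -0.2]
opening: 0.0856
shift tool cm [0.05 0.03 0.52] rotvec [ 0.007  0.003 -0.001] dist/row 2.6134805571604414 deg/row 0.22967139087776534
[[[0.02, 0.02, 0.26, 0.004, 0.001, -0.001, 100.0], [0.02, 0.02, 0.26, 0.004, 0.001, -0.001, 100.0]]]
```

Now level it, go down to about 20 mm and close.

```bash

python3 -m pendant '[[[0,0,0.4,0.006,0.002,0,50],[0,0,0.1,0,0,0,40],[0,0,0,0,0,0,25],[0,0,0,0,0,0,15],[0,0,0,0,0,0,5]]]' 60
python3 -m pendant '[[[0,0,0,0,0,0,0],[0,0,0,0,0,0,0],[0,0,0,0,0,0,0],[0,0,0,0,0,0,0]]]'
python3 plan.py 0.4955 -0.196 0.10 80.4 4 0
```

```text
time: 5.28
ee_pos: [0.4974, -0.1975, 0.0245]
tcp_rot: [179.6, 0.1, 80.3]
wrist_force: [-1.1, -0.3, 14.8]
opening: 0.0256
time: 5.62
ee_pos: [0.4975, -0.1975, 0.0248]
tcp_rot: [179.6, 0.1, 80.3]
wrist_force: [0.3, -0.2, -1.2]
opening: 0.0252
shift tool cm [ 0.1  -0.17 -7.52] rotvec [ 0.006  0.002 -0.001] dist/row 18.81341087530848 deg/row 0.09441135623964332
[[[0.03, -0.04, -1.88, 0.002, 0.0, -0.0, 0.0], [0.03, -0.05, -1.88, 0.002, 0.0, -0.0, 0.0], [0.03, -0.05, -1.88, 0.002, 0.0, -0.0, 0.0], [0.03, -0.05, -1.88, 0.002, 0.0, -0.0, 0.0]]]
```

```bash

python3 -m pendant '[[[0,0,-1.5,0,0,0,0],[0,0,-2.5,0,0,0,0],[0,0,-3,0,0,0,0],[0,0,-3,0,0,0,0],[0,0,-1.5,0,0,0,0]]]'
python3 - <<'E'
import numpy as np
for dx,dy in((-.008,-.010),(0,0)):
    t=.167;print(.601+np.cos(t)*dx-np.sin(t)*dy,.074+np.sin(t)*dx+np.cos(t)*dy)
E
python3 plan.py 0.5948 0.0628 0.13 99.6 10 0
```

```text
time: 6.03
ee_pos: [0.493, -0.1957, 0.1372]
tcp_rot: [-179.6, -0.1, 80.3]
wrist_force: [0.1, -0.3, -2.2]
opening: 0.0251
0.5947735453542755 0.06280932251627565
0.601 0.074
shift tool cm [27.19  5.7   0.7 ] rotvec [-0.006 -0.002 -0.336] dist/row 27.789988493666087 deg/row 1.9278994544585555
[[[2.72, 0.57, 0.07, -0.001, -0.0, -0.034, 0.0], [2.7, 0.66, 0.07, -0.001, -0.0, -0.034, 0.0], [2.67, 0.75, 0.07, -0.001, -0.0, -0.034, 0.0], [2.65, 0.84, 0.07, -0.001, -0.0, -0.034, 0.0], [2.62, 0.93, 0.07, -0.001, -0.0, -0.034, 0.0]]]
[[[2.59, 1.02, 0.07, -0.001, -0.0, -0.034, 0.0], [2.55, 1.1, 0.07, -0.001, -0.0, -0.034, 0.0], [2.51, 1.19, 0.07, -0.001, -0.0, -0.034, 0.0], [2.47, 1.27, 0.07, -0.001, -0.0, -0.034, 0.0], [2.43, 1.35, 0.07, -0.001, -0.0, -0.034, 0.0]]]
```

```bash

python3 -m pendant '[[[2.7,0.6,0,0,0,-0.034,0],[2.7,0.7,0,0,0,-0.034,0],[2.7,0.8,0,0,0,-0.034,0],[2.6,0.8,0,0,0,-0.034,0],[2.6,0.9,0,0,0,-0.034,0]]]'
python3 -m pendant '[[[2.6,1,0,0,0,-0.034,0],[2.6,1.1,0,0,0,-0.034,0],[2.5,1.2,0,0,0,-0.034,0],[2.4,1.2,0,0,0,-0.034,0],[2.4,1.3,0,0,0,-0.034,0]]]'
python3 -m pendant '[[[0,0,0,0,0,0,0],[0,0,0,0,0,0,0]]]'
cat > m2.py <<'E'
from h import *
import sys
o=bot.get_obs();p=o['ee_pos'];yaw=np.radians(o['tcp_rot'][2]-90);dz=float(sys.argv[1]) if len(sys.argv)>1 else .0247
z=p[2]-dz;p0=np.array([p[0],p[1],yaw]);print(o['tcp_rot'].round(2) if hasattr(o['tcp_rot'],'round') else o['tcp_rot'],p)
for c in('scene','top'):
    im=bot.camera(c);cv2.imwrite(f'pics/cur_{c}.png',im[:,:,::-1])
    try:
        m,d,cf=mask_near(c,'roof',proj(c,pt(p0,[(0,0,z)]))[0]);
        print(c,d,cf,m.sum(),'expect',sil(c,p0,ROOF,z).sum().round());q,f=fit(p0,ROOF,z,{c:m});print(c,(q-p0).round(4),f)
    except Exception as e: print(c,e)
E
python3 m2.py
python3 - <<'E'
import cv2,numpy as np
a=cv2.imread('pics/cur_top.png')[100:260,150:330];b=cv2.imread('pics/cur_scene.png')[120:280,170:350]
cv2.imwrite('pics/p2.png',cv2.resize(np.hstack([a,b]),(792,352),interpolation=2))
E
python3 plan.py 0.5948 0.0628 0.06 99.6 4 0
```

```text
time: 6.45
ee_pos: [0.5464, -0.0678, 0.1424]
tcp_rot: [180.0, 0.1, 89.9]
wrist_force: [0.6, 0.1, -2.9]
opening: 0.0254
time: 6.87
ee_pos: [0.5966, 0.068, 0.1407]
tcp_rot: [-179.9, 0.1, 100.2]
wrist_force: [0.5, 0.4, -2.4]
opening: 0.0249
time: 7.03
ee_pos: [0.5975, 0.0732, 0.139]
tcp_rot: [-179.8, 0.0, 100.6]
wrist_force: [-0.1, -0.4, -3.1]
opening: 0.0249
[-1.7981e+02  1.0000e-02  1.0058e+02] [0.59750647 0.07324318 0.1390347 ]
scene 0.28437320839338553 0.65 887.0 expect 1034.0
scene [-0.002  -0.0034  0.0128] 154.7921568627451
top 28.376032139353775 0.56 41.0 expect 1861.0
top [ 0.0591 -0.0348 -0.2259] 1775.6196078431371
shift tool cm [-0.8  -0.38  7.96] rotvec [-0.003  0.     0.014] dist/row 20.02185857481336 deg/row 0.20542214771993986
[[[-0.2, -0.09, 1.99, -0.001, 0.0, 0.004, 0.0], [-0.2, -0.1, 1.99, -0.001, 0.0, 0.004, 0.0], [-0.2, -0.1, 1.99, -0.001, 0.0, 0.004, 0.0], [-0.2, -0.1, 1.99, -0.001, 0.0, 0.004, 0.0]]]
```

View pics/p2.png

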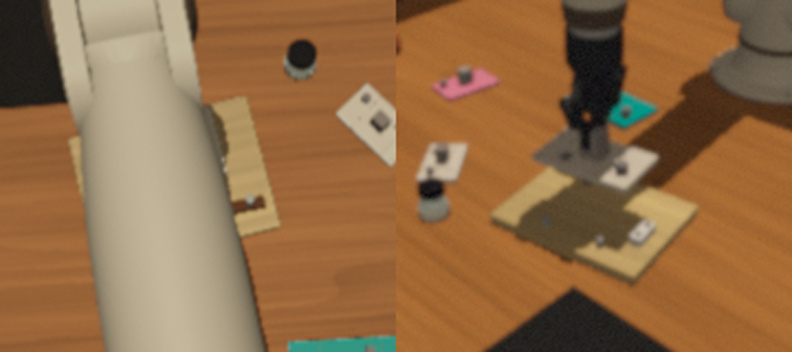

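The roof hangs level in the gripper, tank end towards the stop, above the jig. The dowels and stop are in view in the scene picture, and the jar is untouched. Lowering, set back from the stop and dowels.

```bash

python3 -m pendant '[[[-0.3,-0.1,2,0,0,0.005,0],[-0.3,-0.1,2,0,0,0.005,0],[-0.2,-0.1,2,0,0,0.004,0],[-0.1,-0.1,1.4,0,0,0.004,0],[0,0,0,0,0,0,0]]]'
python3 plan.py 0.5948 0.0628 0.045 99.6 2 0
```

```text
time: 7.65
ee_pos: [0.595, 0.0564, 0.0657]
tcp_rot: [179.9, 0.1, 98.9]
wrist_force: [0.0, 0.4, -4.0]
opening: 0.0249
shift tool cm [0.63 0.07 2.06] rotvec [ 0.002  0.001 -0.012] dist/row 10.806610587771438 deg/row 0.3619115949778035
[[[0.32, 0.04, 1.03, 0.001, 0.001, -0.006, 0.0], [0.32, 0.04, 1.03, 0.001, 0.001, -0.006, 0.0]]]
```

```bash

python3 -m pendant '[[[0.1,0,1,0,0,-0.006,0],[0.1,0,0.8,0,0,-0.006,0],[0,0,0,0,0,0,0]]]'
python3 -m pendant '[[[0,0,0.2,0,0,0,0],[0,0,0.2,0,0,0,0],[0,0,0,0,0,0,0]]]'
python3 plan.py 0.5948 0.0628 0.0425 99.6 2 0
```

```text
time: 7.9
ee_pos: [0.595, 0.0566, 0.0479]
tcp_rot: [179.8, 0.1, 99.5]
wrist_force: [-0.2, -0.1, -3.2]
opening: 0.0248
time: 8.15
ee_pos: [0.5957, 0.0567, 0.045]
tcp_rot: [179.7, 0.1, 99.5]
wrist_force: [-0.6, 0.4, -2.3]
opening: 0.0251
shift tool cm [0.62 0.01 0.25] rotvec [ 0.006  0.001 -0.002] dist/row 3.332722713265549 deg/row 0.17841812581859015
[[[0.31, 0.0, 0.12, 0.003, 0.001, -0.001, 0.0], [0.31, 0.0, 0.12, 0.003, 0.001, -0.001, 0.0]]]
```

Feeling for the board in small steps.

```bash

for i in 1 2 3; do python3 -m pendant '[[[0,0,0.15,0.001,0,0,0],[0,0,0,0,0,0,0]]]' | grep -E 'ee_pos|rot|force'; done
```

```text
ee_pos: [0.5963, 0.0569, 0.0443]
tcp_rot: [179.7, 0.1, 99.5]
wrist_force: [-0.4, -0.8, -2.6]
ee_pos: [0.5966, 0.0571, 0.0432]
tcp_rot: [179.7, 0.1, 99.5]
wrist_force: [-0.4, 0.0, -3.7]
ee_pos: [0.5971, 0.0572, 0.0432]
tcp_rot: [179.6, 0.1, 99.5]
wrist_force: [0.8, -0.6, -2.8]
```

```bash

python3 -m pendant '[[[0,0,0.1,0.006,0,0,0],[0,0,0,0,0,0,0]]]' | grep -E 'ee_pos|rot|force'
for i in 1 2 3; do python3 -m pendant '[[[0,0,0.2,0.002,0.001,0,0],[0,0,0,0,0,0,0]]]' | grep -E 'ee_pos|rot|force'; done
```

```text
ee_pos: [0.5975, 0.0572, 0.043]
tcp_rot: [179.9, 0.1, 99.5]
wrist_force: [-0.4, 0.9, -3.0]
ee_pos: [0.5977, 0.0573, 0.0434]
tcp_rot: [180.0, 0.1, 99.5]
wrist_force: [0.7, -0.5, -4.0]
ee_pos: [0.5982, 0.0573, 0.0431]
tcp_rot: [-180.0, -0.0, 99.5]
wrist_force: [0.5, 0.1, -2.9]
ee_pos: [0.5985, 0.0574, 0.0432]
tcp_rot: [-180.0, -0.1, 99.5]
wrist_force: [1.0, 0.8, -2.6]
```

```bash

for i in 1 2; do python3 -m pendant '[[[0,0,0.35,0,0,0,0]]]' | grep -E 'ee_pos|rot|force'; done
```

```text
ee_pos: [0.5986, 0.0574, 0.0425]
tcp_rot: [179.9, -0.1, 99.5]
wrist_force: [-20.5, -1.1, 48.7]
ee_pos: [0.5986, 0.0574, 0.0426]
tcp_rot: [179.8, -0.0, 99.5]
wrist_force: [-16.5, -1.6, 37.5]
```

```bash

python3 -m pendant '[[[0,0,-0.1,0,0,0,0],[0.3,-0.1,0,0,0,0,0],[0.5,0,0,0,0,0,0],[0.4,0,0,0,0,0,0],[0,0,0,0,0,0,0]]]'
python3 m2.py .0247
python3 - <<'E'
import cv2,numpy as np
a=cv2.imread('pics/cur_top.png')[130:230,180:280];b=cv2.imread('pics/cur_scene.png')[165:255,205:305]
cv2.imwrite('pics/p3.png',np.hstack([cv2.resize(a,(396,356),interpolation=2),cv2.resize(b,(396,356),interpolation=2)]))
E
```

```text
time: 9.9
ee_pos: [0.5953, 0.0699, 0.0426]
tcp_rot: [179.9, -0.0, 99.5]
wrist_force: [-0.9, -0.9, 8.1]
opening: 0.0251
[ 1.7987e+02 -2.0000e-02  9.9500e+01] [0.59525161 0.06986433 0.0426473 ]
scene 2.649395558706672 0.68 788.0 expect 997.0
scene [-0.0001 -0.0029 -0.0007] 200.70588235294116
top 25.492733927319495 0.48 48.0 expect 1626.0
top [ 0.0124 -0.0044 -0.0394] 1558.278431372549
```

View pics/p3.png

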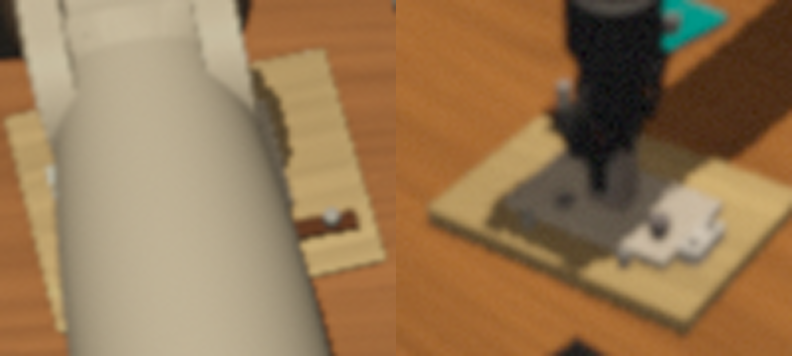

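The roof lies on the board, tank end next to the stop with a few mm to go. Now I'm creeping towards the stop and watching the force.

```bash

for i in 1 2 3; do python3 -m pendant '[[[0.2,0,0,0,0,0,0],[0,0,0,0,0,0,0]]]' | grep -E 'ee_pos|rot|force'; done; python3 -c "
from workcell import bot;print(bot.get_obs()['torque'])"
```

```text
ee_pos: [0.5952, 0.071, 0.0427]
tcp_rot: [179.9, 0.0, 99.5]
wrist_force: [-1.6, 0.2, 3.2]
ee_pos: [0.5952, 0.0709, 0.0428]
tcp_rot: [179.9, 0.3, 99.4]
wrist_force: [-0.3, 2.3, -1.3]
ee_pos: [0.5952, 0.0709, 0.043]
tcp_rot: [179.9, 0.5, 99.3]
wrist_force: [-1.4, 1.2, -0.5]
[0.45169335 0.43831254 0.00637781]
```

```bash

python3 -m pendant '[[[0,0.2,0,0,-0.008,0,0],[0,0.2,0,0,0,0.002,0],[0,0,0,0,0,0,0]]]' | grep -E 'ee_pos|rot|force'
for i in 1 2 3; do python3 -m pendant '[[[0,0.2,0,0,0,0,0],[0,0,0,0,0,0,0]]]' | grep -E 'ee_pos|rot|force'; done; python3 -c "
from workcell import bot;print(bot.get_obs()['torque'])"
```

```text
ee_pos: [0.5975, 0.0715, 0.0433]
tcp_rot: [-179.9, 1.0, 99.2]
wrist_force: [-1.5, -3.6, 4.8]
ee_pos: [0.599, 0.0719, 0.0435]
tcp_rot: [-179.8, 1.0, 99.3]
wrist_force: [-0.5, -3.0, 3.0]
ee_pos: [0.6007, 0.0721, 0.0436]
tcp_rot: [-179.8, 1.1, 99.3]
wrist_force: [-0.9, -1.8, 2.8]
ee_pos: [0.6014, 0.0722, 0.0436]
tcp_rot: [-179.6, 1.1, 99.3]
wrist_force: [-1.0, -2.1, 4.6]
[-0.05871841  0.36192024  0.25168752]
```

```bash
python3 plan.py 0.6014 0.0722 0.0430 99.3 3 0 | head -1
```

```text
shift tool cm [-0.   -0.    0.06] rotvec [-0.007  0.019  0.001] dist/row 0.19706345636074024 deg/row 0.39083797682018595
```

```bash

python3 -m pendant '[[[0,0,0,-0.004,0.01,0,0],[0,0,0,-0.003,0.009,0,0],[0,0,0,0,0,0,0]]]' | grep -E 'ee_pos|rot|force'
for i in 1 2; do python3 -m pendant '[[[0,0.3,0,0,0,0,0]]]' | grep -E 'ee_pos|rot|force'; python3 -c "
from workcell import bot;print(bot.get_obs()['torque'])"; done;  python3 plan.py 0.6014 0.0722 0.0430 99.5 3 0 | head -1
```

```text
ee_pos: [0.6012, 0.072, 0.0426]
tcp_rot: [-180.0, 0.0, 99.3]
wrist_force: [-2.0, -1.9, 4.7]
ee_pos: [0.6017, 0.0721, 0.0427]
tcp_rot: [-179.7, -0.0, 99.3]
wrist_force: [-28.6, -6.9, 21.7]
[-1.40617312  5.6186519   0.36383413]
ee_pos: [0.6018, 0.0721, 0.043]
tcp_rot: [-179.4, -0.0, 99.3]
wrist_force: [-20.6, -4.6, 15.2]
[-1.18211134  4.08427482  0.38896954]
shift tool cm [ 0.02 -0.04 -0.  ] rotvec [-0.011 -0.    -0.003] dist/row 0.15247398928389108 deg/row 0.22196079686524203
```

```bash

python3 -m pendant '[[[0,0,0,-0.01,0,0,0],[0,0,0,0,0,0,0]]]' | grep -E 'ee_pos|rot|force'
for i in 1 2; do python3 -m pendant '[[[0.3,0.1,0,0,0,0,0]]]' | grep -E 'ee_pos|rot|force'; python3 -c "
from workcell import bot;print(bot.get_obs()['torque'])"; done;  python3 plan.py 0.6014 0.0722 0.0425 99.5 3 0 | head -1
```

```text
ee_pos: [0.6011, 0.072, 0.0428]
tcp_rot: [-179.8, -0.0, 99.3]
wrist_force: [0.5, -2.3, 1.1]
ee_pos: [0.6015, 0.0724, 0.043]
tcp_rot: [-179.8, 0.3, 99.2]
wrist_force: [-5.8, -31.7, 10.9]
[-6.18695277  1.41233537  0.8064866 ]
ee_pos: [0.6015, 0.0724, 0.0433]
tcp_rot: [-179.7, 0.7, 99.1]
wrist_force: [-7.5, -22.5, 8.6]
[-4.20762111  1.64913376  0.94518151]
shift tool cm [-0.02 -0.01  0.08] rotvec [-0.006  0.012 -0.006] dist/row 0.28952605239250045 deg/row 0.276964832609155
```

```bash

python3 -m pendant '[[[0,0,0,-0.006,0.012,0,0],[0,0,0.03,0,0,0,0],[0,0,0,0,0,0,45],[0,0,0,0,0,0,45],[0,0,0,0,0,0,45]]]'
python3 -m pendant '[[[0,0,-1.5,0,0,0,45],[0,0,-3,0,0,0,45],[0,0,-4,0,0,0,45],[0,0,-4,0,0,0,45],[0,0,-4,0,0,0,45]]]'
```

```text
time: 12.52
ee_pos: [0.6022, 0.073, 0.0427]
tcp_rot: [180.0, -0.1, 99.1]
wrist_force: [-0.4, -0.5, -0.1]
opening: 0.0382
time: 12.93
ee_pos: [0.5989, 0.0745, 0.2024]
tcp_rot: [-179.1, -0.2, 99.2]
wrist_force: [1.4, -0.5, 0.2]
opening: 0.0384
```

```bash

python3 -m pendant '[[[-4,-0.5,0,0,0,0,45],[-4,-0.5,0,0,0,0,45],[-4,-0.5,0,0,0,0,45],[-4,-0.5,0,0,0,0,45],[-4,-0.5,0,0,0,0,45]]]'|grep pos
python3 -m pendant '[[[-4,-0.5,0,0,0,0,20],[-4,-0.5,0,0,0,0,0],[-4,-0.5,0,0,0,0,0],[-2,0,0,0,0,0,0],[0,0,0,0,0,0,0]]]'|grep pos
cat > m3.py <<'E'
from h import *
import sys
pj=np.array([.6015,.074,.167]);out=[]
for c in('scene','top'):
    im=bot.camera(c);cv2.imwrite(f'pics/cur_{c}.png',im[:,:,::-1])
    m,d,cf=mask_near(c,'jig',proj(c,pt(pj,[(-.02,0,.018)]))[0])
    r,dr,cr=mask_near(c,'roof',proj(c,pt(pj,[(0,0,.028)]))[0])
    # fill board with roof
    j=cv2.morphologyEx(np.maximum(m,r),cv2.MORPH_CLOSE,np.ones((5,5)))
    q,f=fit(pj,JIG,0,{c:j});p,g=fit(pj,ROOF,.018,{c:r})
    print(c,d,dr,cf,cr,'jig',q.round(4),round(f),'roof',p.round(4),round(g),'rel',pt([0,0,-q[2]],[[*(p-q)[:2],0]])[0].round(4),(p-q)[2].round(4))
    for t in('button_post_top','button_pivot','roof_tank'): print(t,[(ray(c,x['uv'],dict(button_post_top=.0685,button_pivot=.0385,roof_tank=.044)[t])[:2].round(4),round(x['confidence'],2)) for x in bot.mark_of(c,t)])
    u,v=proj(c,pt(pj,[(-.02,-.01,.018)]))[0].astype(int);w=65
    out.append(cv2.resize(im[v-w:v+w,u-w:u+w,::-1],(398,398),interpolation=2))
cv2.imwrite(sys.argv[1],np.hstack(out))
E
python3 m3.py pics/p4.png
```

```text
ee_pos: [0.6133, -0.1233, 0.2164]
ee_pos: [0.6238, -0.2764, 0.216]
scene 2.71254673741667 1.3133951399877992 0.88 0.87 jig [0.6007 0.0683 0.1653] 126 roof [0.6018 0.0689 0.1658] 69 rel [0.0012 0.0004 0.    ] 0.0004
button_post_top [(array([ 0.5459, -0.0313]), 0.66)]
button_pivot [(array([0.5375, 0.0097]), 0.73)]
roof_tank [(array([ 0.5154, -0.3848]), 0.67), (array([0.6072, 0.1203]), 0.64), (array([ 0.389 , -0.0671]), 0.57), (array([ 0.7393, -0.3089]), 0.56), (array([ 0.7128, -0.1674]), 0.55)]
top 5.649201488315162 2.733607752659862 0.69 0.68 jig [0.6017 0.074  0.1676] 137 roof [0.6016 0.0727 0.1595] 66 rel [-0.0004 -0.0013  0.    ] -0.0081
button_post_top [(array([ 0.5452, -0.0386]), 0.47), (array([ 0.7178, -0.1197]), 0.19)]
button_pivot []
roof_tank [(array([0.6187, 0.1259]), 0.94), (array([ 0.4767, -0.409 ]), 0.79), (array([ 0.3372, -0.1037]), 0.62), (array([ 0.6772, -0.2073]), 0.57)]
```

View pics/p4.png

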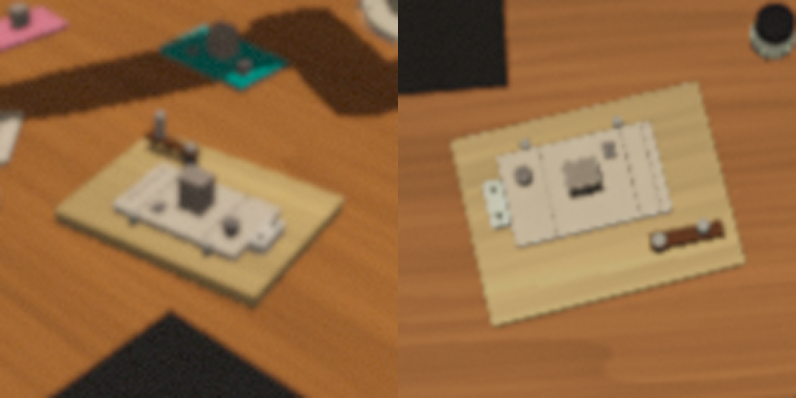

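The roof looks seated against both dowels and the stop: the fits are within about 1 mm and 8 mrad, which is no better than their noise. To be sure, I'll nudge the released roof home with shut fingers on its block, first the -y face and then the -x face.

```bash
python3 plan.py 0.608 0.0335 0.1 99.4 10 0
```

```text
shift tool cm [30.33  3.66 11.79] rotvec [ 0.013 -0.     0.012] dist/row 32.743669042857974 deg/row 0.10160951012606145
[[[3.03, 0.37, 1.18, 0.001, -0.0, 0.001, 0.0], [3.03, 0.36, 1.18, 0.001, -0.0, 0.001, 0.0], [3.03, 0.36, 1.18, 0.001, -0.0, 0.001, 0.0], [3.03, 0.36, 1.18, 0.001, -0.0, 0.001, 0.0], [3.03, 0.36, 1.18, 0.001, -0.0, 0.001, 0.0]]]
[[[3.04, 0.35, 1.18, 0.001, -0.0, 0.001, 0.0], [3.04, 0.35, 1.17, 0.001, -0.0, 0.001, 0.0], [3.04, 0.35, 1.17, 0.001, -0.0, 0.001, 0.0], [3.04, 0.35, 1.17, 0.001, -0.0, 0.001, 0.0], [3.04, 0.35, 1.17, 0.001, -0.0, 0.001, 0.0]]]
```

```bash

python3 -m pendant '[[[3,0.4,1,0.001,0,0.001,0],[3,0.4,1,0.001,0,0.001,0],[3,0.4,1,0.001,0,0.001,0],[3,0.3,1,0.001,0,0.001,0],[3,0.3,1,0.001,0,0.001,0]]]'|grep pos
python3 -m pendant '[[[3,0.4,1.2,0.001,0,0.001,0],[3,0.4,1.2,0.001,0,0.001,0],[3,0.4,1.2,0.001,0,0.001,0],[3,0.3,1.2,0.001,0,0.001,0],[2,0.3,1.2,0.001,0,0.001,0]]]'
python3 -m pendant '[[[0,0,0,0,0,0,0]]]' | grep pos
python3 plan.py 0.6070 0.0315 0.037 99.4 4 0
```

```text
ee_pos: [0.6164, -0.1213, 0.1668]
time: 15.2
ee_pos: [0.6107, 0.0285, 0.1054]
tcp_rot: [179.5, 0.2, 99.1]
wrist_force: [0.7, -0.2, -0.2]
opening: -0.0001
ee_pos: [0.6093, 0.0321, 0.1029]
shift tool cm [-0.01 -0.27  6.59] rotvec [ 0.006  0.002 -0.001] dist/row 16.494504146062 deg/row 0.09411367730854037
[[[-0.0, -0.07, 1.65, 0.002, 0.0, -0.0, 0.0], [-0.0, -0.07, 1.65, 0.002, 0.0, -0.0, 0.0], [-0.0, -0.06, 1.65, 0.002, 0.0, -0.0, 0.0], [-0.01, -0.06, 1.65, 0.002, 0.0, -0.0, 0.0]]]
```

```bash

python3 -m pendant '[[[-0.1,-0.1,2,0.002,0,0,0],[-0.1,-0.1,2,0.002,0,0,0],[0,-0.1,1.5,0.002,0,0,0],[0,0,0.5,0,0,0,0],[0,0,0,0,0,0,0]]]'
python3 plan.py 0.6070 0.0335 0.037 99.4 4 0|head -1
```

```text
time: 15.7
ee_pos: [0.6074, 0.0305, 0.0431]
tcp_rot: [179.8, 0.2, 99.6]
wrist_force: [-0.6, -0.4, -0.6]
opening: -0.0005
shift tool cm [0.3  0.01 0.61] rotvec [0.003 0.003 0.003] dist/row 1.695159209950548 deg/row 0.07418549572475694
```

```bash

python3 -m pendant '[[[0.2,0,0.4,0.002,0.002,0.002,0],[0.4,0,0,0,0,0,0],[0.4,0,0,0,0,0,0],[0,0,0,0,0,0,0]]]' | grep -E 'pos|force'
for i in 1 2 3 4 5; do python3 -m pendant '[[[0.3,0,0,0,0,0,0]]]' | grep -E 'ee_pos|force'; done
```

```text
ee_pos: [0.6071, 0.0401, 0.042]
wrist_force: [-0.6, -0.1, 0.4]
ee_pos: [0.6071, 0.0431, 0.0428]
wrist_force: [0.3, -0.9, 0.0]
ee_pos: [0.607, 0.0459, 0.0435]
wrist_force: [4.5, -18.2, 4.2]
ee_pos: [0.6075, 0.0464, 0.0446]
wrist_force: [1.6, -25.8, 5.9]
ee_pos: [0.6075, 0.0465, 0.0454]
wrist_force: [1.2, -18.7, 1.9]
ee_pos: [0.6075, 0.0466, 0.0459]
wrist_force: [1.1, -16.6, 1.1]
```

```bash

python3 -m pendant '[[[-0.8,0,0,0,0,0,0],[-0.5,0,-1,0,0,0,0],[0,0,-3,0,0,0,0],[0,0,-2,0,0,0,0],[0,0,0,0,0,0,0]]]' | grep -E 'pos|force'
python3 plan.py 0.5571 0.0657 0.1 99.4 3 0;
```

```text
ee_pos: [0.608, 0.0339, 0.11]
wrist_force: [0.7, -0.2, -0.1]
shift tool cm [ 3.95 -4.54  0.88] rotvec [ 0.007  0.022 -0.008] dist/row 20.28370944460369 deg/row 0.46432330676812733
[[[1.32, -1.51, 0.29, 0.002, 0.007, -0.003, 0.0], [1.32, -1.51, 0.31, 0.002, 0.007, -0.003, 0.0], [1.32, -1.51, 0.32, 0.002, 0.007, -0.003, 0.0]]]
```

```bash

python3 -m pendant '[[[1.3,-1.5,0.2,0.002,0.007,-0.003,0],[1.3,-1.5,0.2,0.002,0.007,-0.003,0],[1.2,-1.4,0.2,0.002,0.007,-0.003,0],[0,0,0,0,0,0,0]]]' | grep -E 'pos|force'
python3 plan.py 0.5571 0.0657 0.038 99.4 4 0|head -1
```

```text
ee_pos: [0.5589, 0.0655, 0.1064]
wrist_force: [-0.1, -0.1, 0.1]
shift tool cm [ 0.03 -0.22  6.84] rotvec [ 0.007 -0.002  0.001] dist/row 17.10182076574005 deg/row 0.10288019309750855
```

```bash

python3 -m pendant '[[[0,-0.1,2,0.002,0,0,0],[0,-0.1,2,0.002,0,0,0],[0,-0.1,2,0.002,0,0,0],[0,0,0.6,0,0,0,0],[0,0,0,0,0,0,0]]]' | grep -E 'pos|force'
python3 -m pendant '[[[0,0.4,0.2,0,0,0,0],[0,0.3,0,0,0,0,0],[0,0.3,0,0,0,0,0]]]' | grep -E 'pos|force'
for i in 1 2 3 4 ; do python3 -m pendant '[[[0,0.3,0,0,0,0,0]]]' | grep -E 'ee_pos|force'; done
```

```text
ee_pos: [0.5582, 0.0661, 0.0413]
wrist_force: [0.7, -0.0, 0.3]
ee_pos: [0.5697, 0.0678, 0.0414]
wrist_force: [0.1, -0.1, 0.2]
ee_pos: [0.5736, 0.0684, 0.0423]
wrist_force: [0.4, -0.3, -0.2]
ee_pos: [0.576, 0.0687, 0.0431]
wrist_force: [-23.3, -3.7, 15.5]
ee_pos: [0.5764, 0.0688, 0.0438]
wrist_force: [-27.4, -4.0, 17.6]
ee_pos: [0.5765, 0.0688, 0.0443]
wrist_force: [-20.5, -4.2, 11.1]
```

The roof held firm on both nudges, so it is home. Next is the button: shut fingers go behind the post from the -x side, tips above the bar.

```bash
cat > j.py <<'E'
import sys,numpy as np
from workcell import bot
o=bot.get_obs();p=np.array(o['ee_pos']);J=np.array([.6013,.0725]);t=.165
R=np.array([[np.cos(t),-np.sin(t)],[np.sin(t),np.cos(t)]])
print('tcp in jig mm',(R.T@(p[:2]-J)*1000).round(1),'z',(p[2]*1000).round(1),'rot',np.round(o['tcp_rot'],2),'F jig',(R.T@np.array(o['wrist_force'])[:2]).round(1),'t',round(o['time'],2))
for a in sys.argv[1:]:
    x,y=map(float,a.split(','));print(a,(J+R@[x/1000,y/1000]).round(4))
E
python3 -m pendant '[[[0,-1,0,0,0,0,0],[0,-1,-2,0,0,0,0],[0,0,-4,0,0,0,0],[0,0,-2,0,0,0,0],[0,0,0,0,0,0,0]]]' | grep -E 'pos|force'
python3 j.py -112,-93; python3 plan.py $(python3 j.py -112,-93|tail -1|tr -d '[]'|awk '{print $2,$3}') 0.11 99.4 4 0
```

```text
ee_pos: [0.5557, 0.065, 0.1277]
wrist_force: [-0.7, -0.6, 0.7]
tcp in jig mm [-46.2   0.1] z 127.7 rot [-179.47   -0.2    99.53] F jig [-0.8 -0.5] t 18.62
-112,-93 [ 0.5061 -0.0376]
shift tool cm [-9.31 -6.58  1.8 ] rotvec [-0.009 -0.004  0.002] dist/row 28.84434566590954 deg/row 0.14540928415614532
[[[-2.33, -1.64, 0.45, -0.002, -0.001, 0.001, 0.0], [-2.33, -1.64, 0.45, -0.002, -0.001, 0.001, 0.0], [-2.33, -1.64, 0.45, -0.002, -0.001, 0.001, 0.0], [-2.33, -1.64, 0.44, -0.002, -0.001, 0.001, 0.0]]]
```

```bash

python3 -m pendant '[[[-2.3,-1.7,0.2,-0.002,0,0,0],[-2.3,-1.7,0.2,-0.002,0,0,0],[-2.3,-1.7,0.2,-0.002,0,0,0],[-2.2,-1.5,0.2,-0.002,0,0,0],[0,0,0,0,0,0,0]]]' >/dev/null
python3 j.py
python3 plan.py 0.5061 -0.0376 0.05 99.4 4 0|head -1
```

```text
tcp in jig mm [-110.4  -93.2] z 121.4 rot [ 1.7964e+02 -1.5000e-01  9.9790e+01] F jig [ 0.5 -0.4] t 19.03
shift tool cm [ 0.   -0.2   7.14] rotvec [ 0.006 -0.003  0.007] dist/row 17.85054168823423 deg/row 0.13876246914500182
```

```bash

python3 -m pendant '[[[0,-0.1,2,0.002,0,0.002,0],[0,-0.1,2,0.002,0,0.002,0],[0,0,2,0.002,0,0.002,0],[0,0,0.8,0,0,0,0],[0,0,0,0,0,0,0]]]' >/dev/null
python3 j.py
python3 - <<'E'
from h import *
a=bot.camera('scene')[165:240,190:290,::-1];b=bot.camera('top')[150:225,190:290,::-1]
cv2.imwrite('pics/p5.png',cv2.resize(np.hstack([a,b]),(796,299),interpolation=2))
E
```

```text
tcp in jig mm [-110.5  -95. ] z 52.0 rot [ 1.7969e+02 -9.0000e-02  9.9210e+01] F jig [-0.2 -0.3] t 19.45
```

View pics/p5.png

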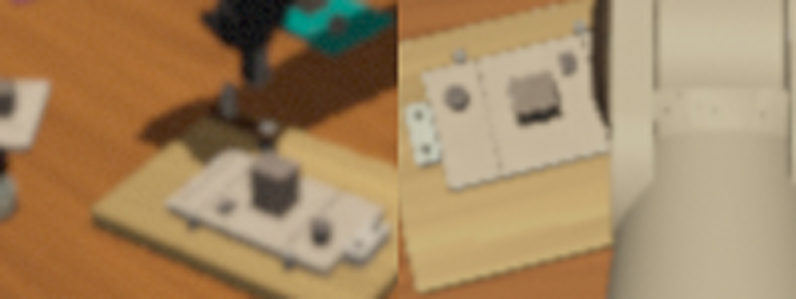

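In the scene view the fingers at (255,70) stand behind the post at (228,100). The roof still looks seated. Pushing the post along +x.

```bash

python3 -m pendant '[[[0,0.7,0.1,0.001,0,0,0],[0,0.7,0.1,0.001,0,0,0],[0,0.6,0.05,0.001,0,0,0],[0,0.6,0.05,0,0,0,0]]]' >/dev/null; python3 j.py
python3 -m pendant '[[[0.2,0.7,0.05,0,0,0,0],[0.2,0.7,0.05,0,0,0,0],[0.3,0.7,0.05,0,0,0,0]]]' >/dev/null; python3 j.py
python3 -m pendant '[[[0.4,0.6,0.05,0,0,0,0],[0.4,0.6,0,0,0,0,0],[0,0,0,0,0,0,0]]]' >/dev/null; python3 j.py
```

```text
tcp in jig mm [-80.5 -95.4] z 54.4 rot [1.7958e+02 1.0000e-02 9.9240e+01] F jig [-2.5  1.3] t 19.88
tcp in jig mm [-58.2 -86.9] z 53.2 rot [ 1.7974e+02 -1.6000e-01  9.9270e+01] F jig [-12.5   9.3] t 20.13
tcp in jig mm [-45.  -76.9] z 51.9 rot [179.97  -0.24  99.34] F jig [ 0.6 -0.5] t 20.38
```

```bash

python3 - <<'E'
from h import *
a=bot.camera('scene')[165:240,190:290,::-1]
cv2.imwrite('pics/p6.png',cv2.resize(a,(600,450),interpolation=2))
print([(ray('scene',x['uv'],.0685)[:2].round(4),x['confidence']) for x in bot.mark_of('scene','button_post_top')])
E
```

```text
[(array([0.5868, 0.0156]), 0.39)]
```

View pics/p6.png

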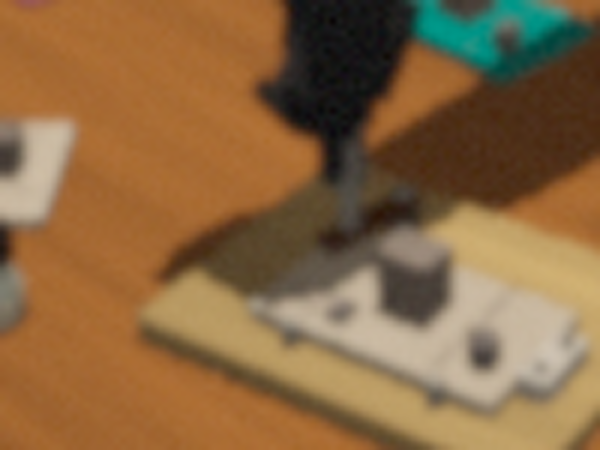

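The bar is now nearly along +x, from its boss at (257,197) to (244,205) in full-image pixels, and a little short of square. I'm stepping to the -y side of the post to push the rest in +y.

```bash

python3 -m pendant '[[[-0.8,0,0,0,0,0,0],[-0.5,0.2,0,0,0,0,0],[0,0.8,0,0,0,0,0],[0,0.5,0,0,0,0,0],[0,0,0,0,0,0,0]]]' >/dev/null; python3 j.py
python3 -m pendant '[[[0.5,0,0,0,0,0,0],[0.4,0,0,0,0,0,0],[0.2,0,0,0,0,0,0]]]' >/dev/null; python3 j.py
for i in 1 2 3 ; do python3 -m pendant '[[[0.2,0,0,0,0,0,0]]]' >/dev/null; python3 j.py; done
```

```text
tcp in jig mm [-28.5 -93.1] z 53.0 rot [179.77  -0.21  99.26] F jig [ 0.3 -0.5] t 20.9
tcp in jig mm [-28.  -81.8] z 52.9 rot [179.77  -0.21  99.19] F jig [ 0.9 -1. ] t 21.15
tcp in jig mm [-27.9 -79.4] z 52.9 rot [179.76  -0.19  99.21] F jig [ 0.7 -2. ] t 21.23
tcp in jig mm [-27.8 -77.2] z 53.0 rot [ 1.7974e+02 -1.6000e-01  9.9220e+01] F jig [ 1.5 -1.9] t 21.32
tcp in jig mm [-27.7 -75. ] z 53.1 rot [ 1.7972e+02 -1.4000e-01  9.9230e+01] F jig [ 0.8 -1.3] t 21.4
```

```bash

for i in 1 2 3 4 5 ; do python3 -m pendant '[[[0.15,0,0,0,0,0,0]]]' >/dev/null; python3 j.py; done
```

```text
tcp in jig mm [-27.7 -73.2] z 53.2 rot [ 1.797e+02 -1.200e-01  9.924e+01] F jig [ 0.8 -0.6] t 21.48
tcp in jig mm [-27.6 -71.9] z 53.3 rot [ 1.7969e+02 -6.0000e-02  9.9230e+01] F jig [  1.1 -10.1] t 21.57
tcp in jig mm [-27.6 -71.7] z 53.3 rot [1.7968e+02 1.3000e-01 9.9190e+01] F jig [  1.4 -13.4] t 21.65
tcp in jig mm [-27.6 -71.9] z 53.4 rot [179.68   0.36  99.12] F jig [  1.4 -11.7] t 21.73
tcp in jig mm [-27.6 -72. ] z 53.4 rot [179.68   0.56  99.04] F jig [ 0.6 -9.5] t 21.82
```

The post stopped hard at y = -72, as predicted for the button's end stop. Backing off, clearing the view and checking.

```bash

python3 -m pendant '[[[-1,0,0,0,0,0,0],[-1,0,-1,0,0,0,0],[-1,0,-4,0,0,0,0],[-2,0,-4,0,0,0,0],[-4,0,-4,0,0,0,0]]]' >/dev/null
python3 -m pendant '[[[-4,0,0,0,0,0,0],[-4,0,0,0,0,0,0],[-4,0,0,0,0,0,0],[-4,0,0,0,0,0,0],[-4,0,0,0,0,0,0]]]' >/dev/null
python3 -m pendant '[[[-2,0,0,0,0,0,0],[0,0,0,0,0,0,0]]]' >/dev/null
python3 j.py; python3 m3.py pics/p7.png
python3 - <<'E'
from h import *
for t,uv in dict(paint_jar=((190.5,216.8),(287.2,128.1)),glue=((152.6,184.5),(365.8,131.6)),crate=((379.8,228.3),(125.5,275.1))).items():
    print(t,[[np.round(np.array(d['uv'])-u,1) for d in bot.mark_of(c,t)][:1] for c,u in zip(('scene','top'),uv)])
E
```

```text
tcp in jig mm [ -34.7 -386.1] z 188.6 rot [179.47   0.37  99.35] F jig [-0.4 -0.1] t 22.82
scene 6.076438924844946 2.8506786125715062 0.71 0.59 jig [0.6007 0.0692 0.176 ] 72 roof [0.602  0.068  0.1757] 108 rel [ 0.0011 -0.0014  0.    ] -0.0003
button_post_top [(array([0.5747, 0.0134]), 0.55)]
button_pivot [(array([0.5427, 0.0068]), 0.61)]
roof_tank [(array([0.6128, 0.1201]), 0.85), (array([ 0.3719, -0.0797]), 0.85), (array([ 0.7125, -0.19  ]), 0.84), (array([ 0.5194, -0.3803]), 0.76)]
top 5.6194032529167846 1.223327582807395 0.64 0.74 jig [0.662  0.0743 0.0438] 3593 roof [0.6016 0.0732 0.1926] 134 rel [-0.0605  0.0015  0.    ] 0.1488
button_post_top [(array([0.5819, 0.0185]), 0.47)]
button_pivot [(array([0.5422, 0.0086]), 0.79)]
roof_tank [(array([ 0.6734, -0.2004]), 0.95), (array([0.6084, 0.1308]), 0.66), (array([ 0.3285, -0.096 ]), 0.62)]
paint_jar [[array([0.2, 0.4])], [array([-0.2,  1.2])]]
glue [[array([ 2.9, -0.9])], []]
crate [[array([ 1.5, -1.1])], [array([ 2.1, -0.9])]]
```

View pics/p7.png

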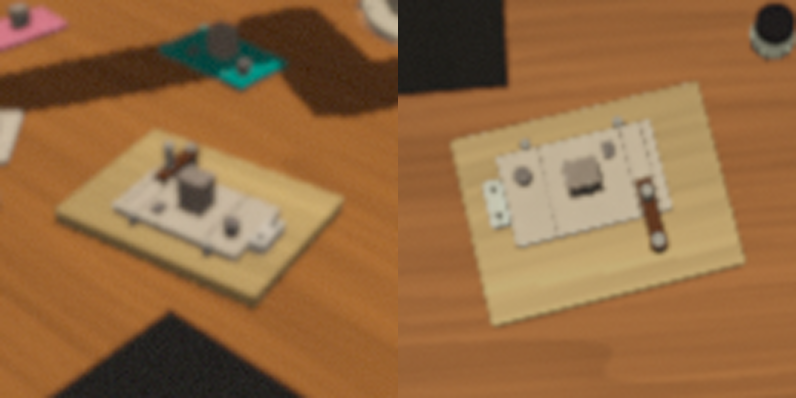

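The button lies square across the roof's edge: in the top view its bar runs parallel to the roof's short side, from (658,240) to (645,185). The roof's corners sit at the same pixels as before, against both dowels and the stop. Handing in.

```bash
python3 -c "
from workcell import bot;print(bot.job_done())"
```

```text
the job is handed in; nothing more can be done
None
```

The roof is home on the jig with the turn button closed over its edge. I handed the job in at about 23 s of the 72 s allowed; no verdict was reported.

**What I did:**
- I picked up the larger cream roof by its stair-head block and laid it on the jig, tank end to the stop.
- I pushed it against the dowels and stop at about 30 N, then released it.
- I nudged the free roof again with shut fingers at about 20–27 N. It did not move, so it was home.
- I swung the button by its post until it hit its end stop at the predicted spot, then moved the arm clear.

**Last checks:**
- **Roof:** the last scene-camera fit had it within about 1.5 mm and under 1 mrad of home. In the top view its corners had not moved.
- **Button:** it looked square over the roof's edge.
- **Bystanders:** jar and crate marks moved no more than about 2–3 pixels, which is detection noise. The glue bottle's did too in the scene view.

**Checks that failed or disagreed:**
- After the button closed, the top camera's jig fit was useless and its roof fit read about 0.03 rad out. I put both down to the bar covering part of the view. An earlier top fit, with nothing in the way, gave 1.3 mm and 8 mrad.
- The scene camera reads about 5 mm lower in y than the top camera, so I relied on contact forces rather than the images for the final fit.
- The glue bottle was not detected in the last top view.

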